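# Slide a check weight through a self-closing flap

### The arm

A 6-joint arm with a two-finger parallel gripper is mounted at the origin on a cart in front of the work surface, level with it; the furniture and walls round the work are solid. World frame = base frame: x ahead of the robot, y to its left, z up, the work surface at z = 0. Lengths are in mm, angles in rad, forces in N, time in s.
With the tool pointing down it reaches from about 350 to 950 mm from the base axis. Payload 17.4 kg.
Tool frame: the origin (TCP) lies midway between the tips of the shut fingers; the grasp point (between the pads) lies 19 mm behind it; z points along the fingers, y is the direction in which the jaws open and shut (so a half turn about z gives the same grasp; the last joint's range is limited). The gripper opens to 93 mm and grips with 3 to 60 N. Pads are 15 mm wide; open, the fingers measure 128 mm over their backs; the gripper's body (75 mm by 188 mm) begins 65 mm behind the grasp point.
Start: joints at [-1.344, 0.116, 1.442, -0, 1.584, -0.038], TCP at [176.649, -651.481, 218.646] pointing down, gripper open.
Joint ranges: [-2.83, 2.83], [-0.83, 2.19], [0.07, 2.5], [-1.14, 4.28], [0.01, 3], [-2.97, 2.97]. Speed limits (rad/s): [1.89, 1.89, 2.22, 3.14, 3.14, 3.14].

### API

Orientations are given as a unit quaternion [x, y, z, w].
In Python, from plant import bot gives the robot as it stands. The module is installed in compiled form; this text tells all that it offers.
- The arm moves only by the tool carry_out, never from a script. Its arguments are lists of equal length, an entry for each row: "fingers": the opening in per cent of the stroke, from 0 (shut) to 100 (fully open); "travel": the shift along the tool's x, y, z in units of 50 mm (1.0 is 50 mm), a list of three; "rot": the turn, a rotation vector about the tool's x, y, z in units of 5 degrees (1.0 is 5 degrees), a list of three. A call has 1 to 10 rows; each row shifts and turns the commanded pose from where the row before left it, along the tool's axes as they then stand; what a row does not reach is not made up. A row lasts 1/10 s, in which the tool goes at most 50 mm and 8.59 degrees, less where a joint would pass 70% of its speed; a pose out of reach is approached as far as the arm can. A call is refused whole if a number of a shift passes 1 or a number of a turn 1, either way. A call with a gripper value outside its range is refused whole. The fingers move at their own pace and stop on an object; "grip_force" is the grip in N (left out, the last holds). Time passes only in rows, so rows that do not move let the fingers close. It gives the time, the measured TCP pose, the force and the opening at its end, in the units of the state.
- bot.get_state(): the state, without advancing time (a new reading comes with each control period).
- bot.read_camera(name): name is "side" or "top"; returns (picture, depth): 400x640x3 uint8, blue, green, red; 400x640 float32, mm along the optical axis (not along the pixel's ray), 0 where there is no reading.
- bot.camera_info(name): a dict with "camera_matrix" (3x3 intrinsics, pixels), "dist" ([k1, k2, p1, p2, k3] as OpenCV has them; the pictures are not rectified), "view" (4x4, takes a point from world to camera coordinates). Camera axes: x right, y down, z forward; pixel columns grow to the right and rows downward; lengths in mm; the calibration is good to about 2 mm. A picture is of the moment at which its call begins. camera_info takes no time and is no camera call.
- bot.hand_in(): hands the job in, once; it reports no verdict.
Trained networks look in the newest picture that a camera, given by its name, has taken for a name from the list of things; names that differ only in an ending like _2 or _b are one class to them, and where a whole thing is asked for, a point or a joint stands for the part that bears it (a point fixed in the world has none). Each returns a list of dicts, best first, with "conf" (0 to 1); they miss things now and then, are a little off and sometimes report something else, mostly with a low value. They report only what shows in the picture. A call takes as long as a camera call. They do not tell look-alikes from the thing itself.
- bot.cut_out(target, camera): "mask" (400x640 bool, what is visible of it).
- bot.mark_of(target, camera): "xyz" ([x, y, z] in mm, in world coordinates, good to about 4 mm: a listed point, or the origin of a listed thing).
The state is a dict: "t": time; "joint_positions": joint angles; "joint_vel": joint speeds; "joint_torque": joint torques, N m; "tcp_pos": TCP position; "tcp_rot": TCP orientation; "force": force on the tool from outside, world axes, zero at the start; "ft_torque": the same for the moment, N m; "grip_width": finger opening in mm.
Only numpy, scipy, OpenCV 4.12 (cv2) and the standard library are available. Lean on these libraries where they do the work, as an engineer would, in place of code of your own. Each camera call takes 0.05 s, during which the arm holds its last target. There are 200 camera calls.

### The job

Put the larger check weight away in the grey parking bay without picking it up: push the orange self-closing flap open with one finger, hold it open, and with the other finger slide the weight along the bench into the bay until it stands clear of the flap's swing. Then take the hand away so that the flap closes behind it. The weight must stay upright on the bench and must not touch the flap, neither on its way in nor when the flap closes, and the things standing round the bay stay where they are.

Things in the scene. Friction and masses are not known exactly. Their poses are not given: they have to be found in the camera images.
- bay: Grey open-topped bay fixed to the bench, no floor: things slide on the bench. Origin on the bench; +x leads into the bay, +y left, z up. Walls 46 mm high, 6 mm thick. Inner faces: right y = -56 mm (from x = -55 mm, where a 14 mm post 50 mm high ends it), left y = +59 mm, back x = +148 mm. Fingers can travel inside from above; only the flap closes the front.
- flap_hinge (a point): Point on the flap's upright hinge axis, left front of the bay: bay x = -40 mm, y = +53 mm, 23 mm above the bench. A finger that enters 20 to 30 mm to the right of this axis and goes straight on along bay x pushes the flap open, then slides along it and keeps it open. It meets the slanting flap there while something 80 mm right of the axis still has some 40 mm more to go before the flap.
- flap (a joint): Orange flap: upright plate 4 mm thick, 131 mm from hinge axis to end, 4 to 42 mm above the bench. 0 rad = closed: it slants across the entrance 35 degrees from square, hinge end foremost. Grows to 0.95 (stop: along the left wall, parallel to bay x) as pushed inward. A spring closes it in about a second (0.027 N m closed, 0.056 N m open; 1 to 3 N at 20 mm from the hinge).
- flap_tip (a point): Middle of the rubber-edged free end of the flap, 128 mm from the hinge axis, 23 mm above the bench; moves with the flap. Closed: bay x = +33 mm, y = -52 mm. It sweeps a 131 mm circle about the hinge axis.
- weight_mid (a point): Centre of the larger check weight, 22 mm above its underside: round, upright, 31 mm diameter, 44 mm high with a narrower knob on top, 0.16 to 0.25 kg, loose on the bench before the flap in the right half of the entrance (70 to 90 mm to the right of the hinge axis).
- weight_0: Smaller check weight, 25 mm diameter, 38 mm high, loose on the bench to the left before the bay; bystander, origin at the underside.
- sample_pot_1: White sample pot with blue lid, 49 mm diameter, 59 mm high, loose to the right of the bay; bystander, origin at the underside.
- petri_1: Clear petri dish, 58 mm diameter, 12 mm high, loose to the right before the bay; bystander, origin at the underside.
- timer: White timer, 63 x 63 x 20 mm, loose to the left of the bay; bystander, origin at the underside.
- weight_1: The same larger check weight as a whole; its origin is at the centre of its underside.
Not all that is in view belongs to the job. What is shaped like the weight_1 but blue or green is not meant.

How it is judged:
By the outcome, as a careful person would: the job done as asked, in the order asked, and still so for the second after the job is handed in, with the robot touching nothing.
It also fails if it takes over 43 s, if anything falls off the work surface, if the arm or the gripper's body presses on something with over 40 N, if the wrist force passes 120 N, or if a joint passes its speed limit or range.

## Working session

There is one attempt and no reset: what is moved stays moved. The work goes in short steps, Python scripts to look and compute and a tool call to move; the robot and the scene stay as the last step left them, time stands still between calls to the robot, and variables do not carry over. Pictures are saved under pics/ and viewed, about 8 in all and at most 12, crops included, and the job is handed in when it is done.

Besides the shell and the picture viewer there is one more tool, called after "Request:" by a JSON object that holds its "fn" and its "kwargs", one argument or row to a line. carry_out: Moves the arm, as the interface text tells. Its arguments: {"type":"object","properties":{"fingers":{"type":"array","items":{"type":"number"}},"travel":{"type":"array","items":{"type":"array","items":{"type":"number"}}},"rot":{"type":"array","items":{"type":"array","items":{"type":"number"}}},"grip_force":{"type":"number"}},"required":["fingers","travel","rot"]}

```bash
mkdir -p pics; python3 - <<'E'
from plant import bot
import cv2,numpy as np
for c in("top","side"):
    p,d=bot.read_camera(c); cv2.imwrite(f"pics/{c}0.png",p)
    i=bot.camera_info(c); print(c,np.round(np.linalg.inv(i["view"])[:3],3).tolist())
    for n in("bay","flap_hinge","flap_tip","weight_mid","weight_1","weight_0","sample_pot_1","petri_1","timer"):
        try: print(n,[(np.round(r["xyz"],1).tolist(),round(r["conf"],2)) for r in bot.mark_of(n,c)])
        except Exception as e: print(n,e)
s=bot.get_state();print(s["t"],s["tcp_pos"],s["tcp_rot"],s["grip_width"],s["force"])
E
```

```text
top [[0.02, -0.982, 0.19, 384.181], [-1.0, -0.02, -0.0, 289.493], [0.004, -0.19, -0.982, 876.751]]
bay [([484.5, 192.7, -2.4], 0.62)]
flap_hinge [([445.8, 246.9, 24.8], 0.76)]
flap_tip [([515.0, 131.1, 23.7], 0.49)]
weight_mid [([428.1, 370.4, 21.0], 0.77), ([485.9, 417.3, 22.3], 0.76), ([442.4, 154.9, 23.0], 0.55), ([642.2, 328.2, 20.4], 0.46)]
weight_1 [([485.4, 418.0, -1.2], 0.75), ([637.4, 334.6, 1.9], 0.55), ([515.1, 134.6, 23.9], 0.54), ([447.0, 315.0, -1.8], 0.52), ([424.6, 375.2, 0.0], 0.49), ([435.1, 158.5, 0.0], 0.46)]
weight_0 [([485.4, 418.0, -1.2], 0.75), ([637.4, 334.6, 1.9], 0.55), ([515.1, 134.6, 23.9], 0.54), ([447.0, 315.0, -1.8], 0.52), ([424.6, 375.2, 0.0], 0.49), ([435.1, 158.5, 0.0], 0.46)]
sample_pot_1 [([585.9, 70.3, 1.3], 0.98), ([445.7, 246.1, 23.4], 0.38)]
petri_1 []
timer [([534.9, 324.0, 0.1], 0.67), ([448.4, 308.6, -4.1], 0.58)]
side [[0.148, -0.465, 0.873, -215.299], [-0.989, -0.055, 0.139, 142.316], [-0.017, -0.884, -0.467, 450.438]]
bay [([484.5, 191.9, -1.0], 0.76)]
flap_hinge []
flap_tip [([516.7, 132.7, 18.1], 0.95)]
weight_mid [([484.2, 419.7, 20.3], 0.87), ([430.0, 374.3, 16.8], 0.83), ([442.7, 159.7, 26.0], 0.55), ([644.5, 334.3, 25.1], 0.53)]
weight_1 [([424.7, 366.4, 0.1], 0.9), ([440.4, 160.0, -4.2], 0.85), ([450.7, 309.5, 0.5], 0.83), ([482.5, 413.5, -0.3], 0.61), ([638.1, 331.7, -0.3], 0.53)]
weight_0 [([424.7, 366.4, 0.1], 0.9), ([440.4, 160.0, -4.2], 0.85), ([450.7, 309.5, 0.5], 0.83), ([482.5, 413.5, -0.3], 0.61), ([638.1, 331.7, -0.3], 0.53)]
sample_pot_1 [([589.3, 69.8, -1.8], 0.78)]
petri_1 []
timer [([533.8, 319.4, -2.3], 0.84)]
1.0 [ 176.65168708 -651.46583502  218.65778803] [ 9.91249282e-01  1.32003260e-01 -1.20373666e-05  4.58443395e-06] 93.01351451773739 [-0.0092342   0.21527086 -0.83713465]
```

View pics/top0.png

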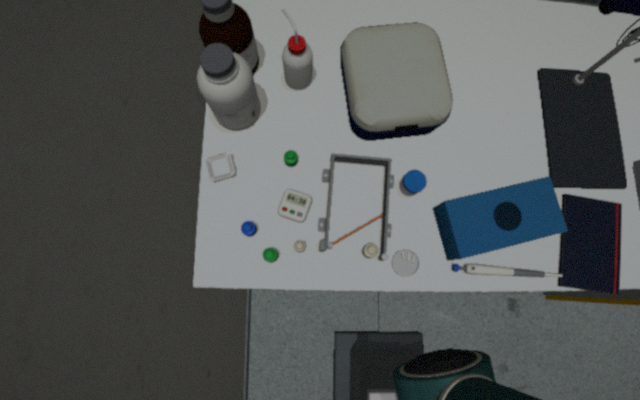

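View pics/side0.png

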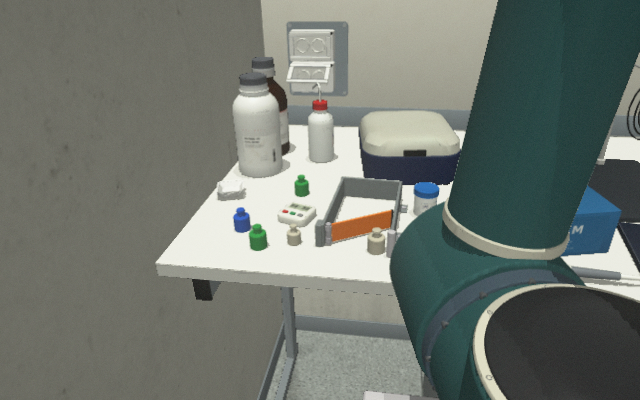

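The top view shows the bay at about (360,200), and the flap runs from (330,243) to (383,216). The cream weight is at (370,250) and the smaller one at (300,246). The petri dish is at (404,262) and the pot at (413,181). The side view agrees. Next I'll refine the bay yaw and the weight from depth.

```bash
cat > h.py <<'E'
from plant import bot
import cv2,numpy as np
def pts(c):
    p,d=bot.read_camera(c); i=bot.camera_info(c); K=np.array(i["camera_matrix"]);
    v,u=np.mgrid[:400,:640]; n=cv2.undistortPoints(np.stack([u,v],-1).reshape(-1,1,2).astype(float),K,np.array(i["dist"])).reshape(400,640,2)
    X=np.concatenate([n,np.ones((400,640,1))],2)*d[...,None]; T=np.linalg.inv(i["view"])
    return p,d,X@T[:3,:3].T+T[:3,3]
E
python3 - <<'E'
from h import *
p,d,X=pts("top")
z=X[...,2]; x=X[...,0]; y=X[...,1]
print("bench",np.median(z[270:280,230:300]))
m=bot.cut_out("bay","top"); M=m[0]["mask"]
w=M&(z>36)&(z<56)&(x>455)&(x<600)
for nm,s in(("left",w&(y>235)),("right",w&(y<165))):
    P=X[s]; a=np.polyfit(P[:,0],P[:,1],1); r=P[:,1]-np.polyval(a,P[:,0]); 
    k=abs(r)<6; a=np.polyfit(P[k,0],P[k,1],1); print(nm,len(P),np.degrees(np.arctan(a[0])),np.polyval(a,[450,500,600]),np.std(r),P[:,0].min(),P[:,0].max())
b=M&(z>36)&(z<56)&(x>600); print("back",X[b].mean(0),np.polyfit(X[b][:,1],X[b][:,0],1), b.sum())
s=(abs(x-440)<28)&(abs(y-157)<28)&(z>12)&(z<50); print("weight",s.sum(),X[s].mean(0),X[s].min(0),X[s].max(0))
for h in((12,36),(36,50)):
    q=X[s&(z>h[0])&(z<h[1])]; print(h,len(q),q.mean(0) if len(q) else 0)
print("petri",X[262,404],"pot",X[181,413],"box zmax",z[180:260,435:565].max())
g=bot.cut_out("weight_mid","top"); 
for r in g: v,u=np.nonzero(r["mask"]); print(r["conf"],u.mean(),v.mean(),u.min(),u.max(),v.min(),v.max(),X[r["mask"]].mean(0))
E
```

```text
bench 0.02966993420716335
left 119 -4.385134391269859 [254.74339073 250.90914965 243.24066747] 2.409199420681263 455.1390300579949 599.5114358083699
right 225 -4.1225704863632835 [135.27072712 131.66688433 124.45919874] 2.2386155487650905 456.7410940896082 598.366564949298
back [631.11255876 182.74044706  44.9140223 ] [5.77899024e-02 6.20552006e+02] 299
weight 312 [444.10491825 152.21341001  35.05604614] [423.29551088 129.16164939  12.52891388] [467.69521055 176.18867156  49.74400453]
(12, 36) 178 [443.28642417 156.98517917  27.83382312]
(36, 50) 134 [445.19217157 145.87479128  44.64974537]
petri [420.46766873  83.70176789   2.56166496] pot [584.99196723  74.59263287  59.99643047] box zmax 876.7506828758906
0.72 270.06666666666666 254.23888888888888 263 278 247 261 [430.02516773 367.06628593  38.41644798]
0.7 369.3245033112583 249.74834437086093 362 376 244 256 [443.3065933  163.17314975  34.7770117 ]
0.6 290.77272727272725 158.55113636363637 284 297 151 166 [636.15528664 330.75476568  31.11047971]
0.58 249.04294478527606 228.50920245398774 242 256 222 235 [482.61712771 413.38765571  32.91848482]
```

Request:
{"fn": "carry_out", "kwargs": {
  "fingers": [47,47,47,47,47,47],
  "travel": [
    [0,0,0],
    [0,0,0],
    [0,0,0],
    [0,0,0],
    [0,0,0],
    [0,0,0]
  ],
  "rot": [
    [0,0,1],
    [0,0,1],
    [0,0,1],
    [0,0,1],
    [0,0,1],
    [0,0,0.48]
  ],
  "grip_force": 20
}}

```text
t: 1.75
tcp_pos: [176.6, -651.5, 218.6]
tcp_rot: [0.994, -0.108, -0.0, -0.0]
force: [0.1, 0.7, -0.6]
grip_width: 49.4
```

Request:
{"fn": "carry_out", "kwargs": {
  "fingers": [47,47,47,47,47,47,47,47,47,47],
  "travel": [
    [0.39,-0.8,0],
    [0.39,-0.8,0],
    [0.39,-0.8,0],
    [0.39,-0.8,0],
    [0.39,-0.8,0],
    [0.39,-0.8,0],
    [0.39,-0.8,0],
    [0.39,-0.8,0],
    [0.39,-0.8,0],
    [0.39,-0.8,0]
  ],
  "rot": [
    [0,0,0],
    [0,0,0],
    [0,0,0],
    [0,0,0],
    [0,0,0],
    [0,0,0],
    [0,0,0],
    [0,0,0],
    [0,0,0],
    [0,0,0]
  ]
}}

```text
t: 2.75
tcp_pos: [452.8, -300.3, 219.0]
tcp_rot: [0.994, -0.107, 0.0, 0.0]
force: [0.4, -0.3, 0.4]
grip_width: 43.9
```

Request:
{"fn": "carry_out", "kwargs": {
  "fingers": [47,47,47,47,47,47,47,47,47,47],
  "travel": [
    [-0.29,-0.94,0],
    [-0.29,-0.94,0],
    [-0.29,-0.94,0],
    [-0.29,-0.94,0],
    [-0.29,-0.94,0],
    [-0.29,-0.94,0],
    [-0.29,-0.94,0],
    [-0.29,-0.94,0],
    [-0.29,-0.94,0],
    [-0.29,-0.94,0]
  ],
  "rot": [
    [0,0,0],
    [0,0,0],
    [0,0,0],
    [0,0,0],
    [0,0,0],
    [0,0,0],
    [0,0,0],
    [0,0,0],
    [0,0,0],
    [0,0,0]
  ]
}}

```text
t: 3.75
tcp_pos: [409.1, 190.2, 219.1]
tcp_rot: [0.994, -0.106, 0.001, -0.0]
force: [0.9, -0.0, -0.7]
grip_width: 43.4
```

Request:
{"fn": "carry_out", "kwargs": {
  "fingers": [47,47,47,47,47,47],
  "travel": [
    [-0.02,-0.04,0.5],
    [0,-0.04,0.5],
    [0,0,0.5],
    [0,0,0.5],
    [0,0,0.78],
    [0,0,0]
  ],
  "rot": [
    [0,0,0],
    [0,0,0],
    [0,0,0],
    [0,0,0],
    [0,0,0],
    [0,0,0]
  ]
}}

```text
t: 4.35
tcp_pos: [407.5, 191.5, 75.5]
tcp_rot: [0.994, -0.107, -0.003, 0.001]
force: [-0.1, 0.1, 1.0]
grip_width: 44.1
```

```bash
python3 - <<'E'
from h import *
a,_=bot.read_camera("side"); b,_=bot.read_camera("top")
A=cv2.resize(a[150:290,260:460],(800,560)[:2]) ; B=b[140:300,280:460]
cv2.imwrite("pics/1.png",np.hstack([cv2.resize(a[150:290,280:440],(400,350)),cv2.resize(b[140:300,290:450],(350,350))]))
s=bot.get_state();print(s["t"],s["tcp_pos"],s["tcp_rot"],s["grip_width"])
for c in("top","side"):
  for n in("bay","flap_hinge","flap_tip","weight_mid","weight_1"):
    print(c,n,[(np.round(r["xyz"],1).tolist(),round(r["conf"],2)) for r in bot.mark_of(n,c) if abs(r["xyz"][1]-190)<90])
E
```

```text
4.45 [409.64471731 192.30158339  80.44334842] [ 9.94311137e-01 -1.06514262e-01 -2.39626107e-04  1.30688620e-04] 43.74125872410892
top bay []
top flap_hinge []
top flap_tip [([519.3, 135.2, 22.9], 0.4)]
top weight_mid []
top weight_1 []
side bay [([485.0, 192.1, -2.5], 0.95)]
side flap_hinge [([452.4, 243.5, 23.7], 0.6)]
side flap_tip [([516.2, 133.9, 22.5], 0.68)]
side weight_mid [([443.8, 161.1, 25.4], 0.71)]
side weight_1 [([443.1, 160.8, -1.4], 0.66)]
```

View pics/1.png

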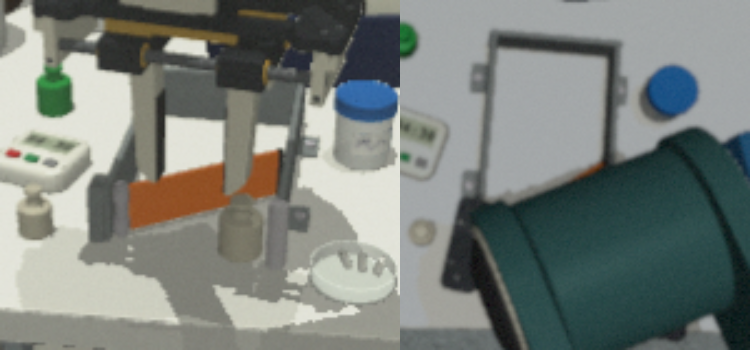

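The view from close by: both fingers hang before the bay, left one at (150,180) and right one at (240,190). They line up with the flap's hinge side and the weight at (240,230). I'll go down 17 mm behind the weight.

Request:
{"fn": "carry_out", "kwargs": {
  "fingers": [47,47,47,47,47,47],
  "travel": [
    [0,-0.04,0.3],
    [0,0,0.4],
    [0,0,0.4],
    [0,0,0.2],
    [0,0,0.12],
    [0,0,0]
  ],
  "rot": [
    [0,0,0],
    [0,0,0],
    [0,0,0],
    [0,0,0],
    [0,0,0],
    [0,0,0]
  ]
}}

```text
t: 5.55
tcp_pos: [409.8, 194.2, 8.0]
tcp_rot: [0.994, -0.106, -0.0, 0.0]
force: [-0.5, 0.0, 0.9]
grip_width: 43.9
```

Request:
{"fn": "carry_out", "kwargs": {
  "fingers": [47,47,47,47,47,47,47,47,47,47],
  "travel": [
    [0.1,-0.014,0],
    [0.1,-0.014,0],
    [0.1,-0.014,0],
    [0.1,-0.014,0],
    [0.1,-0.014,0],
    [0.1,-0.014,0],
    [0.1,-0.014,0],
    [0.1,-0.014,0],
    [0,0,0],
    [0,0,0]
  ],
  "rot": [
    [0,0,0],
    [0,0,0],
    [0,0,0],
    [0,0,0],
    [0,0,0],
    [0,0,0],
    [0,0,0],
    [0,0,0],
    [0,0,0],
    [0,0,0]
  ]
}}

```text
t: 6.55
tcp_pos: [450.5, 191.1, 8.5]
tcp_rot: [0.994, -0.107, 0.0, 0.0]
force: [0.2, -1.4, -0.7]
grip_width: 43.5
```

```bash
python3 - <<'E'
from h import *
a,_=bot.read_camera("side")
cv2.imwrite("pics/2.png",cv2.resize(a[150:290,280:440],(640,560),interpolation=cv2.INTER_CUBIC))
s=bot.get_state();print(s["t"],s["tcp_pos"],s["tcp_rot"],s["grip_width"],s["force"])
print([(np.round(r["xyz"],1).tolist(),round(r["conf"],2)) for r in bot.mark_of("weight_mid","side")])
E
```

```text
6.6 [450.39565017 191.1249998    8.56232821] [ 9.94306644e-01 -1.06556464e-01  8.27753273e-05  1.05698756e-04] 43.359591564054625 [-0.02972997 -1.5551675  -0.00500201]
[]
```

View pics/2.png

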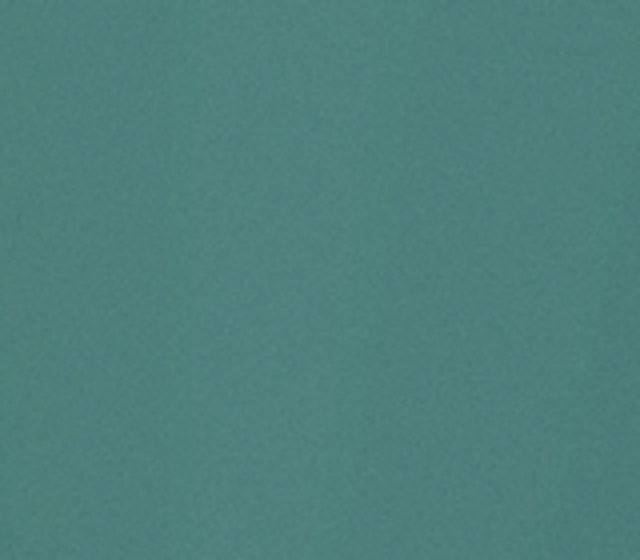

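The side view is blocked by the arm, so I'll check the top camera.

```bash
python3 - <<'E'
from h import *
a,_=bot.read_camera("top")
cv2.imwrite("pics/3.png",cv2.resize(a[130:290,280:440],(560,560),interpolation=cv2.INTER_CUBIC))
for n in("weight_mid","flap_tip"): print(n,[(np.round(r["xyz"],1).tolist(),round(r["conf"],2)) for r in bot.mark_of(n,"top")])
print(bot.get_state()["force"])
E
```

```text
weight_mid [([428.6, 369.5, 22.5], 0.74), ([641.4, 327.4, 23.6], 0.68), ([485.5, 416.3, 19.7], 0.59)]
flap_tip []
[-0.22066619 -1.40429446 -0.33518648]
```

View pics/3.png

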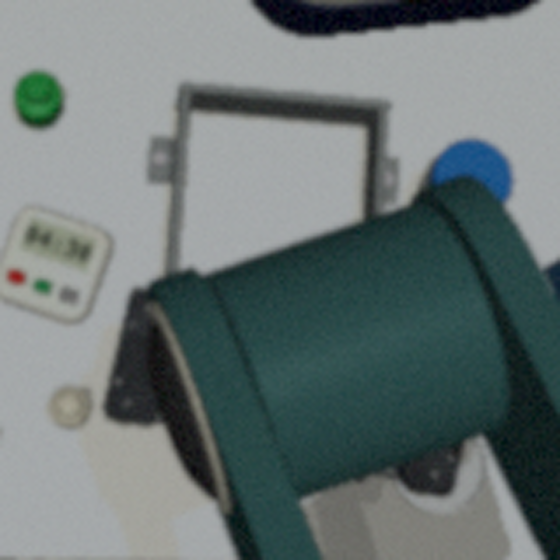

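Request:
{"fn": "carry_out", "kwargs": {
  "fingers": [47,47,47,47],
  "travel": [
    [0.1,-0.014,0],
    [0.1,-0.014,0],
    [0.1,-0.014,0],
    [0,0,0]
  ],
  "rot": [
    [0,0,0],
    [0,0,0],
    [0,0,0],
    [0,0,0]
  ]
}}

```text
t: 7.2
tcp_pos: [466.3, 190.1, 8.7]
tcp_rot: [0.994, -0.107, 0.0, -0.0]
force: [-0.2, -1.1, 0.2]
grip_width: 43.6
```

```bash
python3 - <<'E'
from h import *
for c in("top","side"):
  p,d,X=pts(c)
  hsv=cv2.cvtColor(p,cv2.COLOR_BGR2HSV); m=(hsv[...,0]>4)&(hsv[...,0]<16)&(hsv[...,1]>140)&(X[...,1]>90)&(X[...,1]<270)&(X[...,0]>430)&(X[...,0]<640)&(X[...,2]<60)
  print(c,m.sum(),X[m].min(0) if m.any() else '',X[m].max(0) if m.any() else '')
s=bot.get_state();print(s["t"],s["tcp_pos"],s["grip_width"],s["force"],s["ft_torque"])
E
```

```text
top 0  
side 0  
7.3 [465.76903479 190.04594823   8.64046044] 43.4686102604895 [ 0.6264969  -0.68887966  0.15458581] [-0.14920741 -0.04671494 -0.00773304]
```

Request:
{"fn": "carry_out", "kwargs": {
  "fingers": [47,47,47,47,47,47,47,47,47,47],
  "travel": [
    [0.1,-0.014,0],
    [0.1,-0.014,0],
    [0.1,-0.014,0],
    [0.1,-0.014,0],
    [0.1,-0.014,0],
    [0.1,-0.014,0],
    [0.1,-0.014,0],
    [0.1,-0.014,0],
    [0.1,-0.014,0],
    [0.1,-0.014,0]
  ],
  "rot": [
    [0,0,0],
    [0,0,0],
    [0,0,0],
    [0,0,0],
    [0,0,0],
    [0,0,0],
    [0,0,0],
    [0,0,0],
    [0,0,0],
    [0,0,0]
  ]
}}

```text
t: 8.3
tcp_pos: [516.2, 186.4, 8.7]
tcp_rot: [0.994, -0.107, -0.0, -0.0]
force: [-1.1, -1.0, 0.1]
grip_width: 43.4
```

```bash
python3 - <<'E'
from h import *
a,_=bot.read_camera("top");b,_=bot.read_camera("side")
cv2.imwrite("pics/4.png",np.hstack([cv2.resize(x,(400,400),interpolation=cv2.INTER_CUBIC) for x in(a[130:290,280:440],b[130:290,280:440])]))
for c in("top","side"):
  for n in("weight_mid","flap_tip"): print(n,[(np.round(r["xyz"],1).tolist(),round(r["conf"],2)) for r in bot.mark_of(n,c)if abs(r["xyz"][1]-190)<90])
s=bot.get_state();print(s["t"],s["tcp_pos"],s["grip_width"],s["force"],s["ft_torque"])
E
```

```text
weight_mid []
flap_tip []
weight_mid []
flap_tip []
8.6 [515.80879286 186.38326871   8.71447456] 43.55251884011702 [0.45673894 0.19135355 0.13374906] [-0.04501833 -0.03028777 -0.03455847]
```

View pics/4.png

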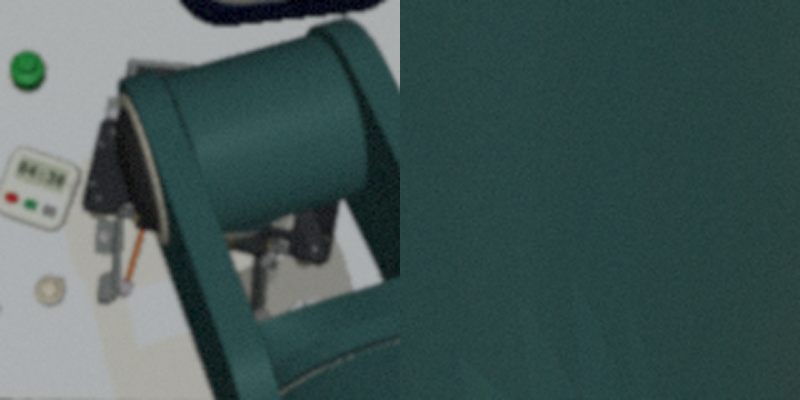

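The flap (orange line at (130,260)) is held open against the finger and no weight is left at the entrance. I'll push the last 43 mm.

Request:
{"fn": "carry_out", "kwargs": {
  "fingers": [47,47,47,47,47,47,47,47,47,47],
  "travel": [
    [0.1,-0.014,0],
    [0.1,-0.014,0],
    [0.1,-0.014,0],
    [0.1,-0.014,0],
    [0.1,-0.014,0],
    [0.1,-0.014,0],
    [0.1,-0.014,0],
    [0.1,-0.014,0],
    [0.07,-0.01,0],
    [0,0,0]
  ],
  "rot": [
    [0,0,0],
    [0,0,0],
    [0,0,0],
    [0,0,0],
    [0,0,0],
    [0,0,0],
    [0,0,0],
    [0,0,0],
    [0,0,0],
    [0,0,0]
  ]
}}

```text
t: 9.6
tcp_pos: [560.1, 183.1, 8.6]
tcp_rot: [0.994, -0.107, 0.0, -0.0]
force: [0.5, 0.1, 0.7]
grip_width: 43.3
```

```bash
python3 - <<'E'
from h import *
a,_=bot.read_camera("top")
cv2.imwrite("pics/5.png",cv2.resize(a[130:290,280:440],(600,600),interpolation=cv2.INTER_CUBIC))
for n in("weight_mid","flap_tip"): print(n,[(np.round(r["xyz"],1).tolist(),round(r["conf"],2)) for r in bot.mark_of(n,"top")if abs(r["xyz"][1]-190)<90])
s=bot.get_state();print(s["t"],s["tcp_pos"],s["grip_width"],s["force"],s["ft_torque"])
u=np.array([np.cos(np.radians(-4.2)),np.sin(np.radians(-4.2))]);d=s["tcp_pos"][:2]-[484.5,192];print(d@u,d@[-u[1],u[0]])
E
```

```text
weight_mid []
flap_tip []
9.75 [559.67085275 183.14654528   8.69803094] 43.95921298994505 [-0.07114496 -1.00442527  0.20262903] [ 0.00079087 -0.00851861 -0.05227287]
75.6173907794232 -3.3243008289443017
```

View pics/5.png

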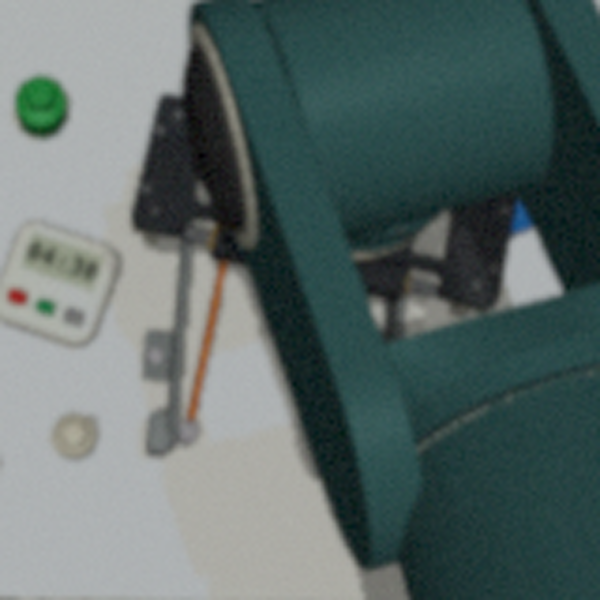

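The flap is held open along the left wall, but the forearm hides the weight. I'll draw back along the same line, with the left finger still holding the flap partly open, until the weight can be seen.

Request:
{"fn": "carry_out", "kwargs": {
  "fingers": [47,47,47,47,47,47,47,47,47,47],
  "travel": [
    [-0.1,0.014,0],
    [-0.2,0.028,0],
    [-0.2,0.028,0],
    [-0.2,0.028,0],
    [-0.2,0.028,0],
    [-0.2,0.028,0],
    [-0.2,0.028,0],
    [-0.2,0.028,0],
    [-0.2,0.028,0],
    [-0.1,0.014,0]
  ],
  "rot": [
    [0,0,0],
    [0,0,0],
    [0,0,0],
    [0,0,0],
    [0,0,0],
    [0,0,0],
    [0,0,0],
    [0,0,0],
    [0,0,0],
    [0,0,0]
  ]
}}

```text
t: 10.75
tcp_pos: [468.0, 190.0, 8.7]
tcp_rot: [0.994, -0.106, -0.0, -0.0]
force: [-0.1, -1.5, 0.5]
grip_width: 43.5
```

```bash
python3 - <<'E'
from h import *
a,_=bot.read_camera("top")
cv2.imwrite("pics/6.png",cv2.resize(a[130:290,280:440],(600,600),interpolation=cv2.INTER_CUBIC))
u=np.array([np.cos(np.radians(-4.2)),np.sin(np.radians(-4.2))])
B=lambda q:np.round([(q-[484.5,192])@u,(q-[484.5,192])@[-u[1],u[0]]],1)
for c in("top","side"):
 if c=="side": bot.read_camera(c)
 for n in("weight_mid","weight_1","flap_tip"): print(c,n,[(np.round(r["xyz"],1).tolist(),B(np.array(r["xyz"][:2])),round(r["conf"],2)) for r in bot.mark_of(n,c)if abs(r["xyz"][1]-190)<90])
s=bot.get_state();print(s["t"],s["tcp_pos"],s["force"],B(s["tcp_pos"][:2]))
E
```

```text
top weight_mid []
top weight_1 []
top flap_tip []
side weight_mid []
side weight_1 []
side flap_tip []
11.15 [469.21223348 189.87746501   8.60878379] [-1.24258638 -0.66330347  0.13181524] [-15.1  -3.2]
```

View pics/6.png

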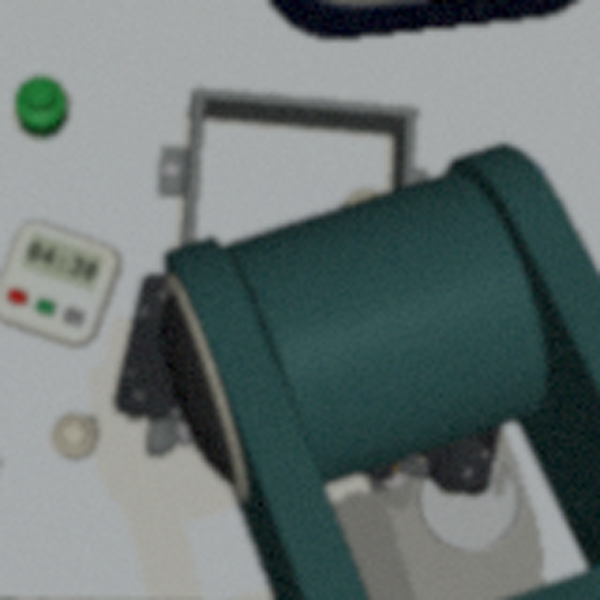

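The weight's far rim shows at (365,195), in the right half of the bay. I'll measure it by depth before releasing the flap.

```bash
python3 - <<'E'
from h import *
p,d,X=pts("top")
u=np.array([np.cos(np.radians(-4.2)),np.sin(np.radians(-4.2))])
s=np.zeros((400,640),bool); s[172:192,366:386]=1; s&=(X[...,2]>10)&(X[...,2]<52)
q=X[s]; b=np.c_[(q[:,:2]-[484.5,192])@u,(q[:,:2]-[484.5,192])@[-u[1],u[0]],q[:,2]]
k=b[:,1]>-54;b=b[k]
print(len(b));print(np.round(b[np.argsort(-b[:,0])][:40],0).tolist())
E
```

```text
11
[[112.0, -39.0, 29.0], [110.0, -42.0, 28.0], [110.0, -44.0, 29.0], [110.0, -39.0, 29.0], [109.0, -35.0, 29.0], [108.0, -33.0, 31.0], [108.0, -36.0, 34.0], [107.0, -31.0, 29.0], [106.0, -35.0, 31.0], [106.0, -37.0, 32.0], [106.0, -33.0, 32.0]]
```

The far rim is at bay x≈111 and y≈−40, so the centre is at about (95, −39). That leaves about 17 mm of clearance from the swing. I'll back out slowly and lift away.

Request:
{"fn": "carry_out", "kwargs": {
  "fingers": [47,47,47,47,47,47,47,47],
  "travel": [
    [-0.1,0.014,0],
    [-0.1,0.014,0],
    [-0.15,0.021,0],
    [-0.2,0.028,0],
    [-0.2,0.028,0],
    [-0.2,0.028,0],
    [-0.2,0.028,0],
    [0,0,0]
  ],
  "rot": [
    [0,0,0],
    [0,0,0],
    [0,0,0],
    [0,0,0],
    [0,0,0],
    [0,0,0],
    [0,0,0],
    [0,0,0]
  ]
}}

```text
t: 12.0
tcp_pos: [410.0, 194.4, 8.7]
tcp_rot: [0.994, -0.106, 0.0, -0.0]
force: [-0.7, -1.0, 0.7]
grip_width: 43.7
```

Request:
{"fn": "carry_out", "kwargs": {
  "fingers": [47,47,47,47,47,47,47],
  "travel": [
    [0,0,-0.4],
    [0,0,-0.8],
    [0,0,-0.8],
    [0,0,-0.8],
    [0,0,-0.8],
    [0,0,-0.6],
    [0,0,0]
  ],
  "rot": [
    [0,0,0],
    [0,0,0],
    [0,0,0],
    [0,0,0],
    [0,0,0],
    [0,0,0],
    [0,0,0]
  ]
}}

```text
t: 12.7
tcp_pos: [412.3, 194.7, 223.1]
tcp_rot: [0.994, -0.107, 0.003, -0.001]
force: [0.4, 0.6, 0.0]
grip_width: 43.8
```

Request:
{"fn": "carry_out", "kwargs": {
  "fingers": [47,47,47,47,47,47,47,47,47],
  "travel": [
    [0.2,0.8,0],
    [0.2,0.8,0],
    [0.2,0.8,0],
    [0.2,0.8,0],
    [0.2,0.8,0],
    [0.2,0.8,0],
    [0.2,0.8,0],
    [0.2,0.8,0],
    [0,0,0]
  ],
  "rot": [
    [0,0,0],
    [0,0,0],
    [0,0,0],
    [0,0,0],
    [0,0,0],
    [0,0,0],
    [0,0,0],
    [0,0,0],
    [0,0,0]
  ]
}}

```text
t: 13.6
tcp_pos: [421.0, -139.1, 217.5]
tcp_rot: [0.994, -0.109, -0.001, 0.0]
force: [0.9, 0.1, -0.9]
grip_width: 43.6
```

```bash
python3 - <<'E'
from h import *
a,_=bot.read_camera("top");b,_=bot.read_camera("side")
cv2.imwrite("pics/7.png",np.hstack([cv2.resize(x,(400,400),interpolation=cv2.INTER_CUBIC) for x in(a[130:290,280:440],b[130:290,280:440])]))
u=np.array([np.cos(np.radians(-4.2)),np.sin(np.radians(-4.2))])
B=lambda q:np.round([(q-[484.5,192])@u,(q-[484.5,192])@[-u[1],u[0]]],1)
for c in("top","side"):
 for n in("weight_mid","flap_tip","timer","sample_pot_1","weight_0"): print(c,n,[(np.round(r["xyz"],1).tolist(),B(np.array(r["xyz"][:2])).tolist(),round(r["conf"],2)) for r in bot.mark_of(n,c)if abs(r["xyz"][1]-190)<140])
s=bot.get_state();print(s["t"],s["tcp_pos"],s["force"])
E
```

```text
top weight_mid [([575.0, 144.5, 24.6], [93.7, -40.7], 0.53)]
top flap_tip []
top timer [([534.1, 322.2, -0.5], [39.9, 133.5], 0.58)]
top sample_pot_1 [([451.2, 308.7, -4.5], [-41.8, 113.9], 0.75), ([584.9, 72.8, -0.1], [108.9, -111.5], 0.56)]
top weight_0 [([569.3, 140.9, -1.9], [88.3, -44.8], 0.75), ([447.5, 308.3, -4.1], [-45.4, 113.3], 0.52)]
side weight_mid [([579.8, 145.3, 23.4], [98.5, -39.6], 0.4)]
side flap_tip [([514.7, 134.8, 22.2], [34.3, -54.8], 0.4)]
side timer []
side sample_pot_1 [([591.2, 72.1, -4.0], [115.2, -111.8], 0.57)]
side weight_0 [([573.4, 145.6, -1.1], [92.1, -39.8], 0.64)]
14.2 [ 421.55512693 -135.14491619  218.70752027] [-0.13981467  0.99066035  0.44339925]
```

View pics/7.png

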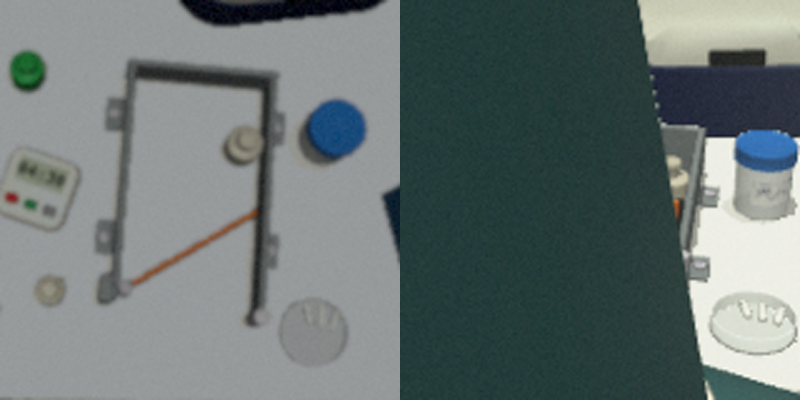

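The weight stands upright in the bay at (243,143) in the left half of the picture. The flap is closed from (125,287) to (257,212), well clear of the weight. The bystanders are where they were, so I'm handing in.

```bash
python3 -c "
from plant import bot
print(bot.hand_in())"
```

```text
the job is handed in; nothing more can be done
None
```

The larger check weight is in the grey parking bay, upright on the bench, with the flap closed behind it. I handed the job in at about 14 s. I pushed with the hand turned 8° so that the left finger led and opened the flap. The right finger slid the weight in along the right wall. I then backed out slowly with the left finger still on the flap, and lifted the hand clear.

- **Weight:** in the last images its centre is at about bay (95, −40) mm, roughly 17 mm clear of the flap's swing.
- **Flap:** its tip reads about bay (34, −55) mm in the side camera, against (33, −52) when closed. The top camera's network did not find the tip, but the top picture shows the flap closed.
- **Bystanders:** the smaller weight, pot and timer are within about 5 mm of where they were first measured. The petri dish I could only check by eye, because the network never found it.
- **Not seen:** the arm hid the weight from both cameras during the push. That it never touched the flap on the way in rests on the geometry, which gave at least about 15 mm. Measured forces at the end of each move and in the checks between stayed at about 1.6 N or less per axis.

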